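# Shut the casting mould and hold its core rod at the mark

## Robot

A 6-joint arm with a two-finger parallel gripper is mounted at the origin on the work surface. World frame = base frame: x ahead of the robot, y to its left, z up, the work surface at z = 0. Lengths are in m, angles in rad, forces in N, time in s.
With the tool pointing down it reaches from about 0.35 to 0.975 m from the base axis. Payload 4.9 kg.
Tool frame: the origin (TCP) lies on the front face of the gripper's body, between the roots of the fingers; the fingertips stand 73 mm ahead of it and the grasp point (between the pads) lies 54 mm ahead of it; z points along the fingers, y is the line along which they close (so a half turn about z gives the same grasp; the last joint's range is limited). The gripper opens to 85 mm and grips with 20 to 120 N. Pads are 22 mm wide; open, the fingers measure 114 mm over their backs; the gripper's body (76 mm by 85 mm) begins 54 mm behind the grasp point. The pads swing forward as they close: fully open they stand 13 mm farther back than shut.
Start: joints at [-1.404, 0.053, 1.613, -0, 1.476, -0.119], TCP at [0.176, -0.6, 0.304] pointing down, gripper open.
Joint ranges: [-3.01, 3.01], [-1.01, 2.22], [0.06, 2.58], [-1.02, 4.17], [0.09, 2.62], [-3.14, 3.14]. Speed limits (rad/s): [2.57, 2.57, 3.14, 3.14, 3.14, 3.14].

## Interface

Orientations are given as a rotation vector (axis times angle).
In Python, from station import status, imaging, order gives the robot as it stands.
- The arm moves only by the tool arm_command, never from a script. Its argument "increments" is a list of rows, each an object with "slide": the shift along the tool's x, y, z in m, a list of three; "spin": the turn about the tool's z in degrees; "gripper": the opening, from -1 (shut) to 1 (fully open). In form: [{"slide": [x, y, z], "spin": spin, "gripper": gripper}, ...]. A call has 1 to 8 rows; each row is the pose to reach, as a shift and turn from the pose commanded when the call began, along the tool's axes at that moment; what a row does not reach only later rows make up. A row lasts 1/12 s, in which the tool goes at most 41.7 mm and 7.16 degrees, less where a joint would pass 70% of its speed; a pose out of reach is approached as far as the arm can. A call with a gripper value outside its range is refused whole. The fingers move at their own pace and stop on an object; "newtons" is the grip in N (left out, the last holds). Time passes only in rows, so rows that repeat a pose let the fingers close. It gives the time, the measured TCP pose, the force, the opening and the grip force at its end, in the units of the state.
- status.get_obs(): the state, without advancing time (a new reading comes with each control period).
- imaging.get_image(name): name is "side" or "top" or "wrist"; returns a dict with "frame" (420x560x3 uint8, red, green, blue), "vfov" (degrees; the focal length in pixels is half the picture's height over the tangent of half this angle, whatever the lens; pixels are square), "cx", "cy" (the principal point, pixels), "k1" (the pictures are not rectified: a ray, as slopes to the right and down, at radius r is drawn at 1 + k1 r^2 times it, then the intrinsics apply), "view" (4x4, takes a point from world to camera coordinates); the wrist camera has in their place "mount" (4x4, takes a point from camera to tool coordinates, whose origin is the TCP and whose axes are the flange's). Camera axes: x right, y up, looking along -z (the intrinsics and any distortion apply to the point x, -y, -z); pixel columns grow to the right and rows downward; lengths in m; the calibration is good to about 2 mm. A picture is of the moment at which its call begins: read the wrist's pose just before it. There is no depth.
- order.finish_job(): hands the job in; it is judged then, once.
The state is a dict: "t": time; "q": joint angles; "dq": joint speeds; "effort": joint torques, N m; "tool_pos": TCP position; "tool_rot": TCP orientation; "contact_force": force on the tool from outside, world axes, zero at the start; "wrist_torque": the same for the moment, N m; "opening": finger opening in m; "grip_force": force on a finger pad.
Only numpy, scipy, OpenCV 4.12 (cv2) and the standard library are available. Lean on these libraries where they do the work, as an engineer would, in place of code of your own. Each camera call takes 0.05 s, during which the arm holds its last target. There are 200 camera calls.

## Task

Get the casting mould ready to be filled: swing its upper half over and press it fully shut, edge to edge on the lower half, then grip the upright wooden pull on the end of the sprung rod and draw the rod out until the ring mark on it is at the mouth of the guide tube. Keep holding it there against the spring: the program finishes while still gripping the pull, with the mould shut. Leave the other things on the bench where they are.

Things in the scene. Friction and masses are not known exactly. Their poses are not given: they have to be found in the camera images.
- mould: Plaster casting mould on a steel base plate (150 x 150 x 12 mm), bolted down. Origin: centre of the base's underside. x axis: from front edge to hinge (away from the robot, turned up to 0.35 rad); y: along the hinge; z up. Lower half: open shell 104 (x) x 120 (y) mm, rim 57 mm above the bench. The rod's tube sticks out of its -y end, axis at x = 0, 45 mm above the bench
- upper (a joint): Angle (rad) of the mould's upper half: 0 = closed, edge to edge on the lower half; starts at 1.6 to 1.9, upright, leaning back; stop at 2.1. A stiff hinge (0.16 N m friction) holds it wherever left; about 0.18 kg, so 2 to 4 N at its edge moves it. No latch or handle: push its outer face to tip it over, press on its top, right down, to seat it (it drags on the way)
- hinge (a point): Middle of the hinge axis: 52 mm along the mould's +x, 57 mm above the bench. The upper half is a shell 104 mm long from this axis to its free edge, 120 mm wide along the hinge, 28 mm thick; closed, it lies from the axis towards the mould's -x, its top 85 mm above the bench
- upper_edge (a point): Middle of the free edge of the upper half at its outer face (104 mm from the hinge along the shell, 28 mm out from the parting face); moves with the upper half. When the half stands open the outer face looks away from the robot
- rod (a joint): How far the rod is drawn out (m): 0 = home, stop at 0.070. It slides along the mould's -y. An inner spring pulls it back: about 3.6 N at 0, 9 N at the mark, 12 N at the stop; it does not catch anywhere. At 0.045 the middle of the ring mark is in the plane of the tube's mouth
- handle: Upright dark wooden pull on the rod's end, gripped from above: 40 mm along the mould's x, 12 mm thick along its y (the pull direction), from 37 to 92 mm above the bench. Origin: on the rod's axis, mid-thickness, 45 mm above the bench; at home 155 mm from the mould's centre along -y. The rod behind it reaches up to 50 mm above the bench, so fingertips fore and aft must stay above that
- mouth (a point): Centre of the guide tube's open end (steel tube, 22 mm outside diameter, fixed), at 100 mm along the mould's -y, 45 mm above the bench
- ring_mark (a point): Middle of the length mark on the brass rod (10 mm diameter): a dark steel ring 15 mm across and 8 mm wide, hidden in the tube at home and coming out of its mouth as the rod is drawn
- jar: Bystander, to be left alone: lidded jar, 56 mm across, 65 mm high. Origin at the centre of its underside
- bottle: Bystander, to be left alone: small capped bottle, 32 mm across, 60 mm high, standing beside the rod's guide tube. Origin at the centre of its underside
- brush: Bystander, to be left alone: paint brush, 170 mm long, lying in front of the mould. Origin at the middle of its length, underside
- dish: Bystander, to be left alone: white bowl, 100 mm across, 35 mm high. Origin at the centre of its underside
- cup: Bystander, to be left alone: blue ceramic cup, 70 mm across, 80 mm high. Origin at the centre of its underside
- spatula: Bystander, to be left alone: spatula, 180 mm long, lying flat. Origin at the middle of its length, underside

How it is judged:
On the way, in this order (a step that is already met when the one before it is completed fails the run):
1. the upper half is shut and seated on the lower half, the rod not yet at its mark (value of joint upper below 0.04 rad and value of joint rod below 0.035 m), for 0.2 s.
2. the rod is drawn to its mark by the fingers, the mould still shut (value of joint upper below 0.04 rad and value of joint rod between 0.04 and 0.05 m and contact force between handle and the fingers above 2 N), for 0.3 s.
At the end, for the whole second after the job is handed in: The upper half is within 0.04 rad of closed; the rod is drawn out 40 to 50 mm (ring mark at the tube's mouth, +-5 mm from the ring's middle), still (under 20 mm/s), and the fingers are on the pull with more than 2 N, through the last second (all of step 2 and velocity of joint rod between -0.02 and 0.02 m/s); the arm keeps its last pose, push and grip.
It fails at once if a bystander is moved by more than 30 mm (distance of any of jar, bottle, brush, dish, cup, spatula from where it was at the start of the episode above 0.03 m).
It also fails if it takes over 43 s, if anything falls off the work surface, if the arm or the gripper's body presses on something with over 40 N, if the wrist force passes 120 N, or if a joint passes its speed limit or range.

## Working session

There is one attempt and no reset: what is moved stays moved. The work goes in short steps, Python scripts to look and compute and a tool call to move; the robot and the scene stay as the last step left them, time stands still between calls to the robot, and variables do not carry over. Pictures are saved under pics/ and viewed, at most 10 in all, crops included, and the job is handed in when it is done.

Besides the shell and the picture viewer there is one more tool, called after "Emit:" as name(argument=value, ...) on one line, values as JSON. arm_command: Moves the arm, as the interface text tells. Its arguments: {"type":"object","properties":{"increments":{"type":"array","items":{"type":"object","properties":{"slide":{"type":"array","items":{"type":"number"}},"spin":{"type":"number"},"gripper":{"type":"number"}}}},"newtons":{"type":"number"}},"required":["increments"]}

```bash
mkdir -p pics
cat > h.py <<'E'
import numpy as np, cv2, json
from scipy.spatial.transform import Rotation as R
from station import status, imaging, order
def snap(name, fn):
    o=status.get_obs(); d=imaging.get_image(name)
    cv2.imwrite(f'pics/{fn}.png', d['frame'][:,:,::-1])
    if 'view' in d: V=np.array(d['view'])
    else:
        T=np.eye(4);T[:3,:3]=R.from_rotvec(o['tool_rot']).as_matrix();T[:3,3]=o['tool_pos']
        V=np.linalg.inv(T@np.array(d['mount']))
    json.dump(dict(V=V.tolist(),f=210/np.tan(np.radians(d['vfov'])/2),cx=d['cx'],cy=d['cy'],k1=d['k1']),open(f'pics/{fn}.json','w'))
def load(fn):
    c=json.load(open(f'pics/{fn}.json'));c['V']=np.array(c['V']);return c
def proj(c,P):
    p=(c['V']@np.append(P,1))[:3];s=np.array([p[0],-p[1]])/-p[2]
    s=s*(1+c['k1']*(s@s));return s*c['f']+[c['cx'],c['cy']]
def ray(c,uv):
    d=(np.array(uv,float)-[c['cx'],c['cy']])/c['f'];s=d.copy()
    for _ in range(30): s=d/(1+c['k1']*(s@s))
    Rm=c['V'][:3,:3];return -Rm.T@c['V'][:3,3], Rm.T@np.array([s[0],-s[1],-1])
def atz(c,uv,z):
    o,d=ray(c,uv);return o+d*(z-o[2])/d[2]
def tri(*cu):
    A=np.zeros((3,3));b=np.zeros(3)
    for c,uv in cu:
        o,d=ray(c,uv);d/=np.linalg.norm(d);M=np.eye(3)-np.outer(d,d);A+=M;b+=M@o
    return np.linalg.solve(A,b)
E
python3 - <<'E'
from h import *
for n in('top','side'): snap(n,n+'0')
a=cv2.imread('pics/top0.png');b=cv2.imread('pics/side0.png')
for n in('top0','side0'):
    c=load(n);print(n,c['f'],c['cx'],c['cy'],c['k1'],-c['V'][:3,:3].T@c['V'][:3,3])
o=status.get_obs();print(o)
for n in('top0','side0'): cv2.imwrite(f'pics/{n}b.png',cv2.resize(cv2.imread(f'pics/{n}.png'),(800,600),interpolation=cv2.INTER_CUBIC))
E
```

```text
top0 393.0780225784235 272.3781062167389 208.76474276744406 0.03993543079508085 [0.41192791 0.02339828 1.14677313]
side0 528.1451518455231 277.081415952891 214.17869603557114 -0.19230193125750106 [ 1.40584368 -0.88620036  1.07731628]
{'t': 0.1, 'q': array([-1.40399317e+00,  5.33328576e-02,  1.61419697e+00, -6.29274741e-06,
        1.47601037e+00, -1.19008945e-01]), 'dq': array([-8.97711900e-04, -3.82951231e-03, -2.50017572e-03, -3.35922299e-04,
       -9.25874130e-05,  1.09386805e-03]), 'effort': array([ 1.07116281e-03, -3.94900239e+01, -3.71362889e+01,  1.77752094e-05,
        3.90202651e-03, -1.15192583e-05]), 'tool_pos': array([ 0.17613002, -0.59920678,  0.30273572]), 'tool_rot': array([-3.10764107e+00, -4.47149727e-01,  8.28839296e-05]), 'contact_force': array([ 0.27549504, -0.13489919, -1.201256  ]), 'wrist_torque': array([-0.09199668, -0.02861461, -0.01625843]), 'grip_force': 0.0, 'opening': 0.08561684265306206}
```

View pics/top0b.png

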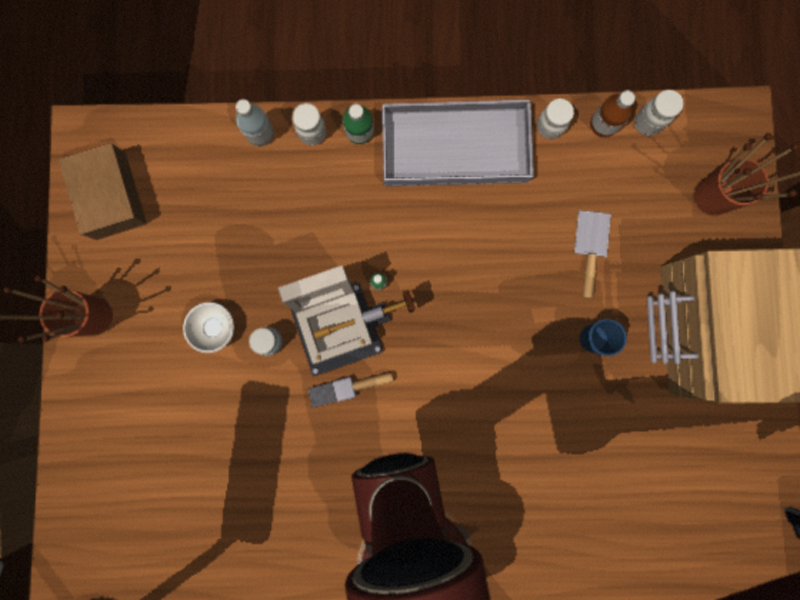

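View pics/side0b.png

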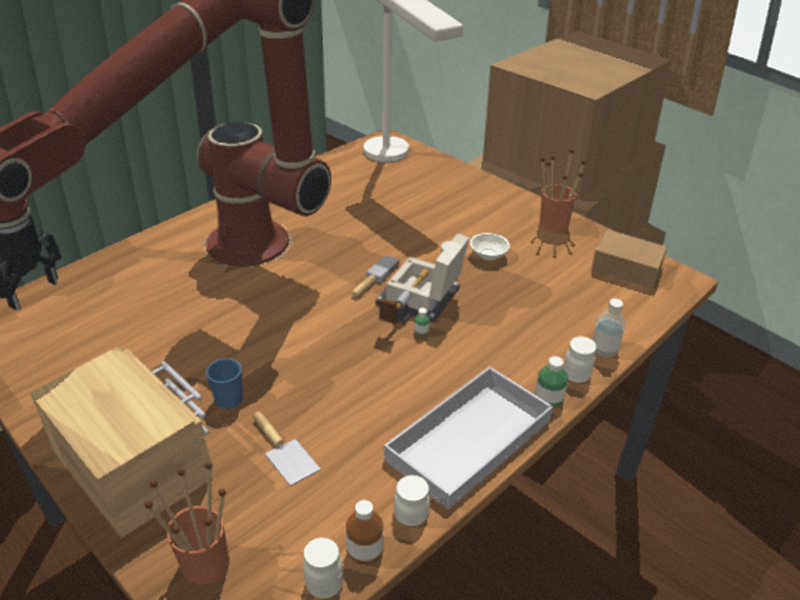

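The top view shows the mould at about (335,325) of the scaled picture with its upper half upright on the far side, the pull at (412,300), the bottle at (378,281), the jar at (265,341) and the brush at (350,388). The side view agrees. Enlarging both.

Run:
```python
from h import *
a=cv2.imread('pics/top0.png')[178:278,195:295];b=cv2.imread('pics/side0.png')[155:255,240:340]
cv2.imwrite('pics/crop0.png',np.hstack([cv2.resize(i,(400,400),interpolation=cv2.INTER_CUBIC) for i in(a,b)]))
c=load('top0')
for n,uv in dict(pull=(412,300),bottle=(378,281),jar=(265,341),mould=(335,325)).items(): print(n,atz(c,np.array(uv)*.7,.06))
```

```text
pull [ 0.51246539 -0.00286119  0.06      ]
bottle [0.55099728 0.062601   0.06      ]
jar [0.43847865 0.28308148 0.06      ]
mould [0.46676666 0.14735778 0.06      ]
```

View pics/crop0.png

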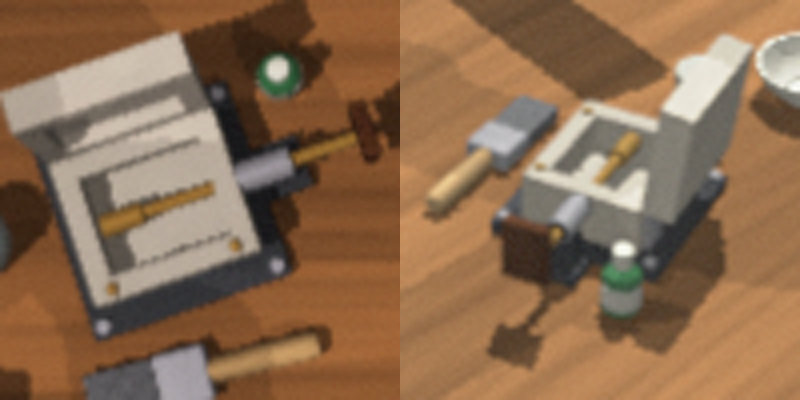

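```bash
cat > fit.py <<'E'
from h import *
from scipy.optimize import least_squares
def up(l,t,y,th): return np.array([.052-l*np.cos(th)+t*np.sin(th), y, .057+l*np.sin(th)+t*np.cos(th)])
def W(p,m): 
    c,s=np.cos(p[2]),np.sin(p[2]);return np.array([p[0]+c*m[0]-s*m[1],p[1]+s*m[0]+c*m[1],m[2]])
def model(n,th,rod=0):
    d=dict(rimFL=(-.052,.06,.057),rimFR=(-.052,-.06,.057),baseFL=(-.075,.075,.012),baseFR=(-.075,-.075,.012),mouth=(0,-.1,.045),
     pull=(0,-.155-rod,.092),UiL=up(.104,0,.06,th),UiR=up(.104,0,-.06,th),UoL=up(.104,.028,.06,th),UoR=up(.104,.028,-.06,th))
    return np.array(d[n],float)
E
python3 - <<'E'
from fit import *
T=lambda x,y:(195+x/4-.375,178+y/4-.375); S=lambda x,y:(240+(x-400)/4-.375,155+y/4-.375)
ct,cs=load('top0'),load('side0')
obs=[(ct,'baseFL',T(97,338)),(ct,'baseFR',T(293,268)),(ct,'rimFL',T(97,305)),(ct,'rimFR',T(260,245)),(ct,'UoL',T(2,97)),(ct,'UoR',T(182,33)),(ct,'UiL',T(15,130)),(ct,'UiR',T(197,75)),(ct,'pull',T(368,135)),
(cs,'rimFL',S(588,100)),(cs,'rimFR',S(525,180)),(cs,'UiL',S(722,37)),(cs,'UoL',S(750,48)),(cs,'UiR',S(662,108)),(cs,'UoR',S(690,122)),(cs,'pull',S(528,222))]
f=lambda p:np.concatenate([proj(c,W(p,model(n,p[3])))-uv for c,n,uv in obs])
r=least_squares(f,[.47,.147,.3,1.7],loss='soft_l1',x_scale=[.1,.1,.3,.3])
print(r.x)
for (c,n,uv),e in zip(obs,r.fun.reshape(-1,2)): print(n,e.round(1))
p=r.x
for n in('pull','mouth','UoL','UoR','UiL','UiR'):print(n,W(p,model(n,p[3])).round(3))
for n,uv,z in(('bottle',T(278,72),.06),):print(n,atz(ct,uv,z))
print('bottle tri',tri((ct,T(278,68)),(cs,S(623,246))), 'pull tri',tri((ct,T(368,135)),(cs,S(528,222))))
E
```

```text
[0.4645023  0.15032983 0.31040753 1.67050022]
baseFL [-0.1  0.2]
baseFR [0.4 0.7]
rimFL [-0.1 -0.6]
rimFR [0.4 0.3]
UoL [ 0.2 -1.3]
UoR [ 0.1 -0.5]
UiL [0.1 0.7]
UiR [-0.3 -0.8]
pull [-0.  -2.2]
rimFL [ 0.4 -0.3]
rimFR [-0.4 -1.7]
UiL [-0.3 -1.4]
UoL [ 0.6 -1.1]
UiR [-1.1 -0.3]
UoR [ 0.2 -0.5]
pull [-0.5 -0.1]
pull [0.512 0.003 0.092]
mouth [0.495 0.055 0.045]
UoL [0.532 0.235 0.158]
UoR [0.569 0.121 0.158]
UiL [0.506 0.227 0.16 ]
UiR [0.542 0.112 0.16 ]
bottle [0.55404337 0.06387659 0.06      ]
bottle tri [0.5567985  0.06381641 0.06041434] pull tri [0.50810061 0.00471944 0.08830636]
```

```bash
cat >> h.py <<'E'
def go(P,yaw=.310):
    o=status.get_obs();M=R.from_rotvec(o['tool_rot']).as_matrix()
    y0=np.arctan2(M[1,0],M[0,0])
    print('t',round(o['t'],2),'pos',o['tool_pos'].round(4),'yaw',round(y0,4),'F',o['contact_force'].round(1),'slide',(M.T@(np.array(P)-o['tool_pos'])).round(4),'spin',round(np.degrees(y0-yaw),2))
E
python3 - <<'E'
from h import *
d=imaging.get_image('wrist');print(np.array(d['mount']).round(3),d['vfov'])
go((.48,.0,.33)); go((.593,.191,.30))
E
```

```text
[[ 0.     0.962  0.272  0.069]
 [ 1.     0.    -0.001 -0.001]
 [-0.001  0.272 -0.962 -0.07 ]
 [ 0.     0.     0.     1.   ]] 58.08689298903609
t 0.15 pos [ 0.1761 -0.5993  0.303 ] yaw 0.2858 F [ 0.2  0.3 -0.4] slide [ 0.4605 -0.4894 -0.0262] spin -1.39
t 0.15 pos [ 0.1761 -0.5993  0.303 ] yaw 0.2858 F [ 0.2  0.3 -0.4] slide [ 0.6227 -0.6407  0.0041] spin -1.39
```

Emit:
arm_command(increments=[{"slide":[0.46,-0.49,-0.026],"spin":-1.4,"gripper":-1},{"slide":[0.46,-0.49,-0.026],"spin":-1.4,"gripper":-1},{"slide":[0.46,-0.49,-0.026],"spin":-1.4,"gripper":-1},{"slide":[0.46,-0.49,-0.026],"spin":-1.4,"gripper":-1},{"slide":[0.46,-0.49,-0.026],"spin":-1.4,"gripper":-1},{"slide":[0.46,-0.49,-0.026],"spin":-1.4,"gripper":-1},{"slide":[0.46,-0.49,-0.026],"spin":-1.4,"gripper":-1},{"slide":[0.46,-0.49,-0.026],"spin":-1.4,"gripper":-1}])

```text
t: 0.82
tool_pos: [0.3267, -0.3004, 0.3166]
tool_rot: [-3.104, -0.484, -0.0]
contact_force: [1.3, 0.4, 1.2]
opening: -0.0002
grip_force: 0.0
```

```bash
python3 -c "
from h import *
go((.48,0,.33))"
```

```text
t 0.82 pos [ 0.3267 -0.3004  0.3166] yaw 0.3095 F [1.3 0.4 1.2] slide [ 0.2375 -0.2394 -0.0134] spin -0.03
```

Emit:
arm_command(increments=[{"slide":[0.237,-0.239,-0.013],"spin":0,"gripper":-1},{"slide":[0.237,-0.239,-0.013],"spin":0,"gripper":-1},{"slide":[0.237,-0.239,-0.013],"spin":0,"gripper":-1},{"slide":[0.237,-0.239,-0.013],"spin":0,"gripper":-1},{"slide":[0.237,-0.239,-0.013],"spin":0,"gripper":-1},{"slide":[0.237,-0.239,-0.013],"spin":0,"gripper":-1},{"slide":[0.237,-0.239,-0.013],"spin":0,"gripper":-1},{"slide":[0.237,-0.239,-0.013],"spin":0,"gripper":-1}])

```text
t: 1.48
tool_pos: [0.4779, -0.0033, 0.3296]
tool_rot: [3.104, 0.486, 0.0]
contact_force: [1.2, -0.3, 0.0]
opening: 0.0002
grip_force: 0.0
```

Emit:
arm_command(increments=[{"slide":[0.0,0.0,0.0],"spin":0,"gripper":-1},{"slide":[0.0,0.0,0.0],"spin":0,"gripper":-1}])

```text
t: 1.65
tool_pos: [0.4779, -0.0036, 0.3293]
tool_rot: [-3.103, -0.493, 0.002]
contact_force: [0.3, -0.6, 0.8]
opening: 0.0002
grip_force: 0.0
```

```bash
python3 -c "
from h import *
snap('wrist','w1')
cv2.imwrite('pics/w1b.png',cv2.resize(cv2.imread('pics/w1.png'),(800,600),interpolation=cv2.INTER_CUBIC))
go((.593,.191,.30))"
```

```text
t 1.7 pos [ 0.4775 -0.0049  0.3292] yaw 0.3123 F [-0.7  0.2 -0.1] slide [ 0.1701 -0.1509  0.029 ] spin 0.13
```

View pics/w1b.png

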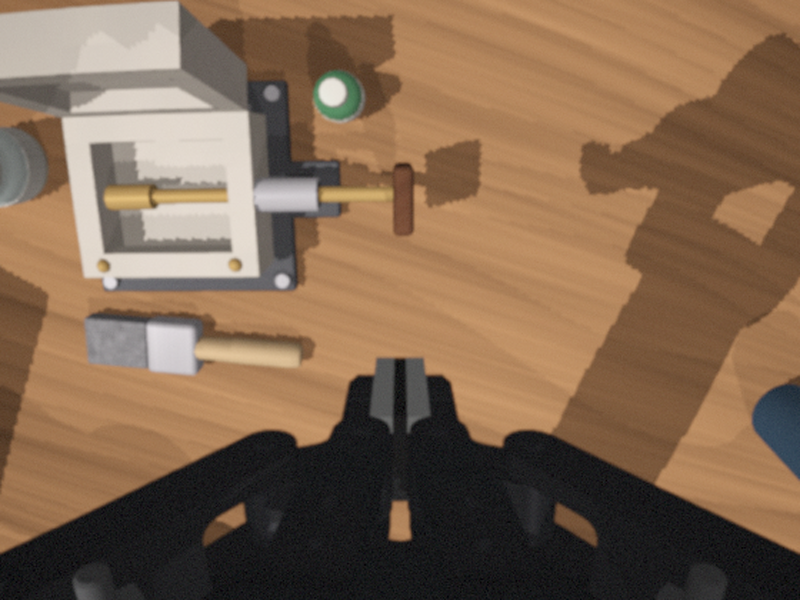

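The wrist view shows the pull's top centred at (403,200), the tube mouth at (319,195), the rim's front corners at (82,277) and (260,276), the base corners at (298,290) and (288,82), the upper half's right corners at (180,2) and (181,68), and the bottle cap at (332,93).

Run:
```python
from fit import *
T=lambda x,y:(195+x/4-.375,178+y/4-.375); S=lambda x,y:(240+(x-400)/4-.375,155+y/4-.375); w=lambda x,y:(x*.7-.15,y*.7-.15)
ct,cs,cw=load('top0'),load('side0'),load('w1')
obs=[(ct,'baseFL',T(97,338)),(ct,'baseFR',T(293,268)),(ct,'rimFL',T(97,305)),(ct,'rimFR',T(260,245)),(ct,'UoL',T(2,97)),(ct,'UoR',T(182,33)),(ct,'UiL',T(15,130)),(ct,'UiR',T(197,75)),
(cs,'rimFL',S(588,100)),(cs,'rimFR',S(525,180)),(cs,'UiL',S(722,37)),(cs,'UoL',S(750,48)),(cs,'UiR',S(662,108)),(cs,'UoR',S(690,122)),(cs,'pull',S(528,222)),
(cw,'pull',w(403,200)),(cw,'rimFL',w(82,277)),(cw,'rimFR',w(260,276)),(cw,'baseFR',w(298,290)),(cw,'UoR',w(180,2)),(cw,'UiR',w(181,68))]
f=lambda p:np.concatenate([proj(c,W(p,model(n,p[3])))-uv for c,n,uv in obs])
r=least_squares(f,[.47,.147,.3,1.7],loss='soft_l1',x_scale=[.1,.1,.3,.3])
p=r.x;print(p)
for (c,n,uv),e in list(zip(obs,r.fun.reshape(-1,2)))[-7:]: print(n,e.round(1))
for n in('pull','mouth','UoL','UoR'):print(n,W(p,model(n,p[3])).round(3))
print('pull tri',tri((ct,T(368,135)),(cs,S(528,222)),(cw,w(403,200))),'pull wrist z.092',atz(cw,w(403,200),.092),'bottle',tri((ct,T(278,68)),(cs,S(623,246)),(cw,w(332,93))))
print('rod row pts z.05',atz(cw,w(319,195),.045),atz(cw,w(390,194),.05))
go(np.append(W(p,[.14,0,0])[:2],.30),p[2])
```

```text
[0.46380667 0.15232064 0.32149162 1.68837021]
pull [ 0.3 -0.3]
pull [1.5 0.1]
rimFL [ 2.9 -0.1]
rimFR [ 0.2 -0.4]
baseFR [-0.5  0.2]
UoR [-0.1 -0.1]
UiR [0.6 0.9]
pull [0.513 0.005 0.092]
mouth [0.495 0.057 0.045]
UoL [0.532 0.238 0.157]
UoR [0.57  0.124 0.157]
pull tri [0.50953474 0.00514126 0.08818605] pull wrist z.092 [0.51252472 0.00642814 0.092     ] bottle [0.55680949 0.06446821 0.0602413 ]
rod row pts z.05 [0.49399286 0.05767071 0.045     ] [0.50933521 0.0138676  0.05      ]
t 1.7 pos [ 0.4775 -0.0049  0.3292] yaw 0.3123 F [-0.7  0.2 -0.1] slide [ 0.1753 -0.1551  0.029 ] spin -0.52
```

Emit:
arm_command(increments=[{"slide":[0.175,-0.155,0.029],"spin":-0.5,"gripper":-1},{"slide":[0.175,-0.155,0.029],"spin":-0.5,"gripper":-1},{"slide":[0.175,-0.155,0.029],"spin":-0.5,"gripper":-1},{"slide":[0.175,-0.155,0.029],"spin":-0.5,"gripper":-1},{"slide":[0.175,-0.155,0.029],"spin":-0.5,"gripper":-1},{"slide":[0.175,-0.155,0.029],"spin":-0.5,"gripper":-1},{"slide":[0.175,-0.155,0.029],"spin":-0.5,"gripper":-1}])

```text
t: 2.28
tool_pos: [0.5981, 0.197, 0.2987]
tool_rot: [-3.1, -0.5, 0.003]
contact_force: [-0.6, -0.2, 0.2]
opening: -0.0
grip_force: 0.0
```

```bash
cat >> fit.py <<'E'
P=[.4638,.1523,.3215]
def tip(x,y,z): go(np.append(W(P,[x,y,0])[:2],z+.073),P[2])
def where():
    o=status.get_obs();d=o['tool_pos'][:2]-P[:2];c,s=np.cos(P[2]),np.sin(P[2])
    print('mould xy',c*d[0]+s*d[1],-s*d[0]+c*d[1],'tipz',o['tool_pos'][2]-.073,'F',o['contact_force'],'open',o['opening'],o['grip_force'])
E
python3 -c "
from fit import *
where();tip(.14,0,.125)"
```

```text
mould xy 0.14158105147962913 -1.4255775467701681e-05 tipz 0.2256625108759911 F [-0.64068381 -0.20604121  0.2028223 ] open -3.99211766001669e-05 0.0
t 2.28 pos [0.5981 0.197  0.2987] yaw 0.3199 F [-0.6 -0.2  0.2] slide [-1.400e-03  1.000e-04  1.007e-01] spin -0.09
```

Emit:
arm_command(increments=[{"slide":[-0.001,0,0.04],"spin":0,"gripper":-1},{"slide":[-0.001,0,0.08],"spin":0,"gripper":-1},{"slide":[-0.001,0,0.101],"spin":0,"gripper":-1},{"slide":[-0.02,0,0.101],"spin":0,"gripper":-1},{"slide":[-0.035,0,0.101],"spin":0,"gripper":-1},{"slide":[-0.045,0,0.101],"spin":0,"gripper":-1},{"slide":[-0.055,0,0.101],"spin":0,"gripper":-1},{"slide":[-0.065,0,0.101],"spin":0,"gripper":-1}])

```text
t: 2.95
tool_pos: [0.5362, 0.1739, 0.2019]
tool_rot: [3.102, 0.496, 0.009]
contact_force: [2.9, 0.7, 3.6]
opening: 0.0002
grip_force: 1.9
```

Emit:
arm_command(increments=[{"slide":[-0.01,0,0],"spin":0,"gripper":-1},{"slide":[-0.02,0,0],"spin":0,"gripper":-1},{"slide":[-0.03,0,0],"spin":0,"gripper":-1},{"slide":[-0.03,0,0],"spin":0,"gripper":-1}])

```text
t: 3.28
tool_pos: [0.5045, 0.1652, 0.1989]
tool_rot: [-3.102, -0.499, 0.005]
contact_force: [-0.6, -0.2, -0.2]
opening: 0.0002
grip_force: 0.0
```

```bash
python3 -c "
from fit import *
where()
snap('wrist','w2');snap('side','s2')
a=cv2.imread('pics/s2.png')[140:240,240:340]
cv2.imwrite('pics/c2.png',np.hstack([cv2.resize(a,(400,400),interpolation=2),cv2.resize(cv2.imread('pics/w2.png'),(400,400),interpolation=2)]))"
```

```text
mould xy 0.042692513187049114 -0.0006167583528170293 tipz 0.12593157870568167 F [-0.62941683 -0.15341917 -0.23332388] open 0.00019392448808852684 0.0
```

View pics/c2.png

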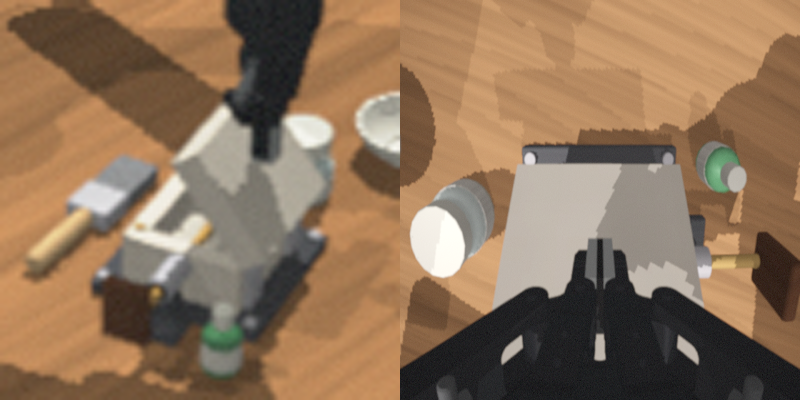

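The side crop shows the upper half tipped about halfway over with the fingers behind it. The wrist view shows the bottle and jar untouched.

Emit:
arm_command(increments=[{"slide":[-0.011,0,0],"spin":0,"gripper":-1},{"slide":[-0.022,0,-0.001],"spin":0,"gripper":-1},{"slide":[-0.031,0,-0.001],"spin":0,"gripper":-1},{"slide":[-0.04,0,-0.001],"spin":0,"gripper":-1},{"slide":[-0.048,0,0.003],"spin":0,"gripper":-1},{"slide":[-0.055,0,0.007],"spin":0,"gripper":-1},{"slide":[-0.062,0,0.013],"spin":0,"gripper":-1},{"slide":[-0.068,0,0.019],"spin":0,"gripper":-1}])

```text
t: 4.05
tool_pos: [0.4413, 0.1441, 0.1798]
tool_rot: [-3.102, -0.499, 0.001]
contact_force: [0.8, -0.3, 0.5]
opening: -0.0002
grip_force: 0.4
```

Emit:
arm_command(increments=[{"slide":[-0.002,0,0.005],"spin":0,"gripper":-1},{"slide":[-0.004,0,0.01],"spin":0,"gripper":-1},{"slide":[-0.004,0,0.014],"spin":0,"gripper":-1},{"slide":[-0.004,0,0.014],"spin":0,"gripper":-1}])

```text
t: 4.38
tool_pos: [0.4377, 0.143, 0.1652]
tool_rot: [3.102, 0.499, -0.004]
contact_force: [-0.6, -0.6, 0.7]
opening: -0.0002
grip_force: 0.0
```

```bash
python3 -c "
from fit import *
where();tip(-.033,0,.085)"
```

```text
mould xy -0.027723181891598152 -0.0006155124930241115 tipz 0.0922446092196361 F [-0.61083882 -0.64750236  0.67353795] open -0.00015876208671275008 0.0
t 4.38 pos [0.4377 0.143  0.1652] yaw 0.3189 F [-0.6 -0.6  0.7] slide [-0.0053 -0.0006  0.0073] spin -0.15
```

Emit:
arm_command(increments=[{"slide":[-0.005,0,0.003],"spin":0,"gripper":-1},{"slide":[-0.005,0,0.006],"spin":0,"gripper":-1},{"slide":[-0.005,0,0.007],"spin":0,"gripper":-1},{"slide":[-0.005,0,0.007],"spin":0,"gripper":-1}])

```text
t: 4.72
tool_pos: [0.4334, 0.1415, 0.1593]
tool_rot: [-3.102, -0.499, 0.001]
contact_force: [0.3, -0.2, 0.7]
opening: -0.0003
grip_force: 0.0
```

Emit:
arm_command(increments=[{"slide":[0,0,0.001],"spin":0,"gripper":-1},{"slide":[0,0,0.002],"spin":0,"gripper":-1},{"slide":[0,0,0.002],"spin":0,"gripper":-1}])

```text
t: 4.97
tool_pos: [0.4337, 0.1416, 0.1577]
tool_rot: [-3.102, -0.499, -0.0]
contact_force: [-0.5, -0.4, -0.4]
opening: -0.0002
grip_force: 0.0
```

Emit:
arm_command(increments=[{"slide":[0,0,0.001],"spin":0,"gripper":-1},{"slide":[0,0,0.002],"spin":0,"gripper":-1},{"slide":[0,0,0.002],"spin":0,"gripper":-1}])

```text
t: 5.22
tool_pos: [0.4339, 0.1416, 0.1575]
tool_rot: [3.102, 0.499, -0.001]
contact_force: [-6.2, -1.1, 12.0]
opening: -0.0
grip_force: 5.8
```

Emit:
arm_command(increments=[{"slide":[0,0,0.001],"spin":0,"gripper":-1},{"slide":[0,0,0.002],"spin":0,"gripper":-1},{"slide":[0,0,0.002],"spin":0,"gripper":-1}])

```text
t: 5.47
tool_pos: [0.4341, 0.1417, 0.1574]
tool_rot: [3.101, 0.499, -0.003]
contact_force: [-12.6, -2.5, 23.8]
opening: -0.0003
grip_force: 11.5
```

Emit:
arm_command(increments=[{"slide":[0,0,-0.01],"spin":0,"gripper":-1},{"slide":[0,0,-0.04],"spin":0,"gripper":-1},{"slide":[0,0.02,-0.08],"spin":0,"gripper":-0.1},{"slide":[0.01,0.05,-0.08],"spin":0,"gripper":-0.1},{"slide":[0.02,0.09,-0.08],"spin":0,"gripper":-0.1},{"slide":[0.0,0.13,-0.08],"spin":0,"gripper":-0.1},{"slide":[-0.02,0.155,-0.08],"spin":0,"gripper":-0.1},{"slide":[-0.02,0.155,-0.08],"spin":0,"gripper":-0.1}])

```text
t: 6.13
tool_pos: [0.4625, -0.0163, 0.2336]
tool_rot: [3.101, 0.489, -0.002]
contact_force: [-0.0, 0.2, 0.0]
opening: 0.0385
grip_force: 0.0
```

Emit:
arm_command(increments=[{"slide":[0,0,0],"spin":0,"gripper":-0.1}])

```text
t: 6.22
tool_pos: [0.4631, -0.0133, 0.2336]
tool_rot: [-3.102, -0.493, -0.001]
contact_force: [-0.1, 0.6, -0.6]
opening: 0.0387
grip_force: 0.0
```

```bash
python3 -c "
from fit import *
where();tip(0,-.155,.056)
snap('wrist','w3');snap('side','s3')
a=cv2.imread('pics/s3.png')[140:240,240:340]
b=cv2.imread('pics/w3.png')
cv2.imwrite('pics/c3.png',np.hstack([cv2.resize(a,(300,300),interpolation=2),cv2.resize(b,(400,300))]))
cv2.imwrite('pics/w3b.png',cv2.resize(b,(800,600),interpolation=2))"
```

```text
mould xy -0.053039259704913175 -0.15688906181112602 tipz 0.16061692573647118 F [-0.14627693  0.59198001 -0.55319339] open 0.03865802034919307 0.0
t 6.22 pos [ 0.4631 -0.0133  0.2336] yaw 0.3153 F [-0.1  0.6 -0.6] slide [ 0.053  -0.0022  0.1046] spin -0.36
```

View pics/c3.png

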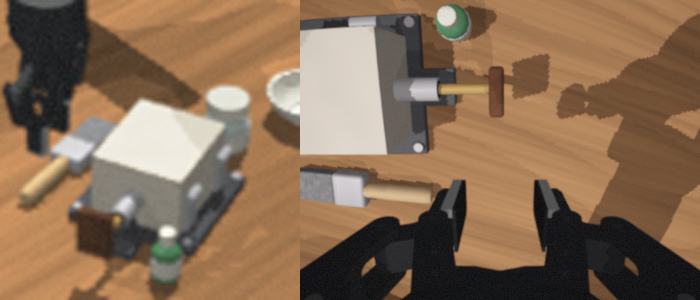

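View pics/w3b.png

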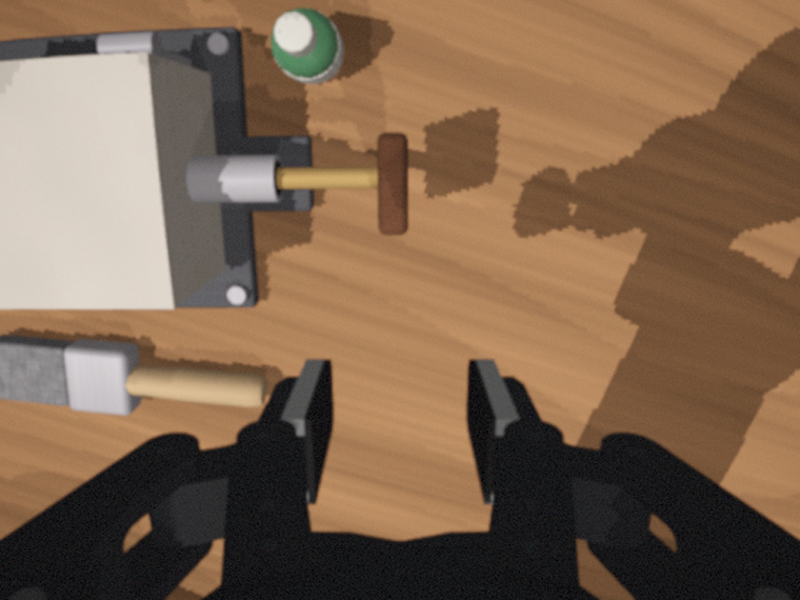

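The mould is shut, with no gap visible. In the wrist view the pull's top is centred at (393,184) and the tube mouth is at (279,178).

Run:
```python
from fit import *
w=lambda x,y:(x*.7-.15,y*.7-.15)
c1,c3=load('w1'),load('w3')
q=atz(c3,w(393,184),.092);print(q,'tri',tri((c1,w(403,200)),(c3,w(393,184)),(load('side0'),(240+128/4-.375,155+222/4-.375))),'mouth',atz(c3,w(279,178),.045), 'model',W(P,[0,-.155,.092]))
tip(0,-.155,.056);go([q[0],q[1],.129],P[2])
```

```text
[0.51224579 0.00619021 0.092     ] tri [0.51187962 0.00598459 0.08978782] mouth [0.49472131 0.05786133 0.045     ] model [0.51277846 0.00524181 0.092     ]
t 6.32 pos [ 0.4633 -0.0116  0.2337] yaw 0.3188 F [0.6 0.1 0.6] slide [ 0.0522 -0.0005  0.1047] spin -0.15
t 6.32 pos [ 0.4633 -0.0116  0.2337] yaw 0.3188 F [0.6 0.1 0.6] slide [ 0.052  -0.0015  0.1047] spin -0.15
```

Emit:
arm_command(increments=[{"slide":[0.03,-0.001,0],"spin":0,"gripper":-0.1},{"slide":[0.052,-0.001,0.01],"spin":0,"gripper":-0.1},{"slide":[0.052,-0.001,0.04],"spin":0,"gripper":-0.1},{"slide":[0.052,-0.001,0.07],"spin":0,"gripper":-0.1},{"slide":[0.052,-0.001,0.095],"spin":0,"gripper":-0.1},{"slide":[0.052,-0.001,0.103],"spin":0,"gripper":-0.1},{"slide":[0.052,-0.001,0.103],"spin":0,"gripper":-0.1},{"slide":[0.052,-0.001,0.103],"spin":0,"gripper":-0.1}])

```text
t: 6.98
tool_pos: [0.5127, 0.0062, 0.1312]
tool_rot: [-3.101, -0.501, -0.001]
contact_force: [0.6, 0.2, 0.1]
opening: 0.0379
grip_force: 0.0
```

Emit:
arm_command(increments=[{"slide":[0,0,0],"spin":0,"gripper":-1},{"slide":[0,0,0],"spin":0,"gripper":-1},{"slide":[0,0,0],"spin":0,"gripper":-1},{"slide":[0,0,0],"spin":0,"gripper":-1},{"slide":[0,0,0],"spin":0,"gripper":-1},{"slide":[0,0,0],"spin":0,"gripper":-1}], newtons=60)

```text
t: 7.48
tool_pos: [0.5136, 0.0057, 0.1331]
tool_rot: [-3.101, -0.498, -0.006]
contact_force: [-1.2, 3.3, 6.7]
opening: 0.0111
grip_force: 59.4
```

```bash
python3 -c "
from fit import *
where();tip(0,-.2,.056)"
```

```text
mould xy 0.0009026745705122269 -0.15483420223296468 tipz 0.06007564517685811 F [-1.16449729  3.26863668  6.72662193] open 0.011089655776086223 59.39296245574951
t 7.48 pos [0.5136 0.0057 0.1331] yaw 0.3187 F [-1.2  3.3  6.7] slide [-0.0008  0.0452  0.0041] spin -0.16
```

Emit:
arm_command(increments=[{"slide":[0,0.007,-0.002],"spin":0,"gripper":-1},{"slide":[0,0.014,-0.002],"spin":0,"gripper":-1},{"slide":[0,0.021,-0.002],"spin":0,"gripper":-1},{"slide":[0,0.028,-0.002],"spin":0,"gripper":-1},{"slide":[0,0.034,-0.002],"spin":0,"gripper":-1},{"slide":[0,0.04,-0.002],"spin":0,"gripper":-1},{"slide":[0,0.044,-0.002],"spin":0,"gripper":-1},{"slide":[0,0.044,-0.002],"spin":0,"gripper":-1}])

```text
t: 8.15
tool_pos: [0.5269, -0.0351, 0.1331]
tool_rot: [-3.098, -0.497, -0.006]
contact_force: [3.4, 9.7, -1.9]
opening: 0.011
grip_force: 60.4
```

Emit:
arm_command(increments=[{"slide":[0,0,0],"spin":0,"gripper":-1},{"slide":[0,0,0],"spin":0,"gripper":-1}])

```text
t: 8.32
tool_pos: [0.5268, -0.0346, 0.1331]
tool_rot: [-3.098, -0.497, -0.006]
contact_force: [3.0, 9.8, -2.7]
opening: 0.0111
grip_force: 60.3
```

```bash
python3 -c "
from fit import *
where()
snap('wrist','w4');snap('side','s4');snap('top','t4');where()
a=cv2.imread('pics/s4.png')[150:240,230:320];t=cv2.imread('pics/t4.png')[180:270,210:300]
b=cv2.imread('pics/w4.png')
cv2.imwrite('pics/c4.png',np.vstack([np.hstack([cv2.resize(a,(300,300),interpolation=2),cv2.resize(t,(300,300),interpolation=2)]),cv2.resize(b[0:210,0:420],(600,300),interpolation=2)]))"
```

```text
mould xy 0.0006732768298298164 -0.19724783603058652 tipz 0.06014472196974539 F [ 3.03024242  9.75477812 -2.74564508] open 0.011105971589823677 60.31913638114929
mould xy 0.0006755102102556296 -0.19715449079345937 tipz 0.060143758890589524 F [ 3.07477794  9.72129778 -2.50150476] open 0.011247029158042359 60.32034695148468
```

View pics/c4.png

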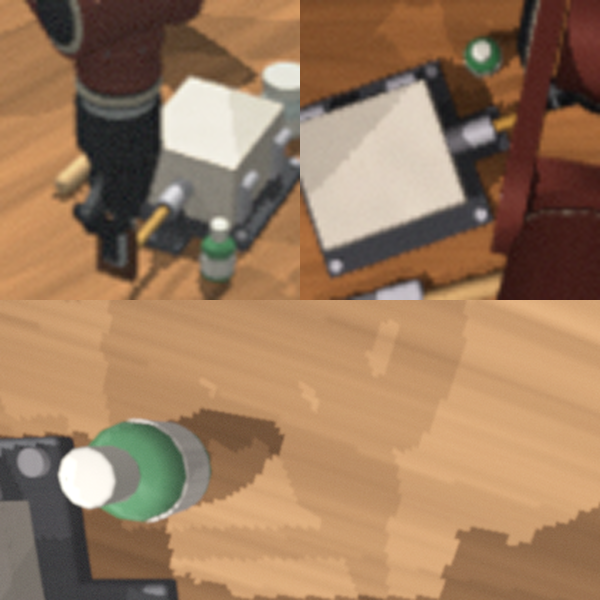

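The mould is still shut and the pull is gripped and drawn. The mark isn't visible in these crops, so I'm enlarging the mouth region.

```bash
python3 -c "
from fit import *
b=cv2.imread('pics/w4.png')[190:330,60:260];a=cv2.imread('pics/s4.png')[195:240,250:310]
print(proj(load('s4'),W(P,[0,-.1,.045])),proj(load('w4'),W(P,[0,-.1,.045])))
cv2.imwrite('pics/c4b.png',np.hstack([cv2.resize(b,(500,350),interpolation=2),cv2.resize(a,None,fx=5,fy=350/45,interpolation=2)]))"
```

```text
[279.70649648 212.0588295 ] [ 74.17551158 257.07447215]
```

View pics/c4b.png

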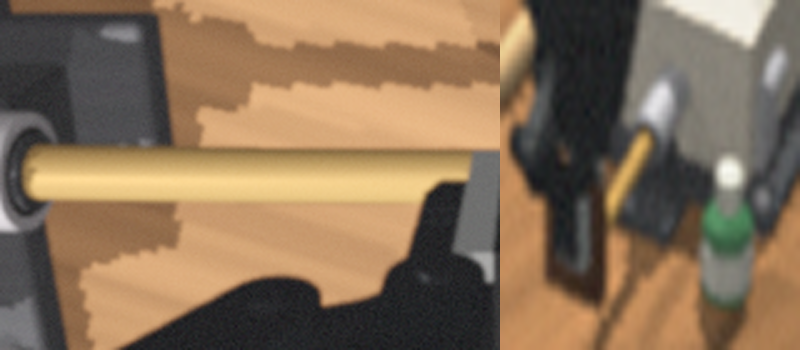

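The ring mark looks about flush with the mouth, which matches the measured 42 mm draw. I'll draw about 3 mm more and look again.

Emit:
arm_command(increments=[{"slide":[0,0.001,0],"spin":0,"gripper":-1},{"slide":[0,0.002,0],"spin":0,"gripper":-1},{"slide":[0,0.003,0],"spin":0,"gripper":-1},{"slide":[0,0.003,0],"spin":0,"gripper":-1},{"slide":[0,0.003,0],"spin":0,"gripper":-1}])

```text
t: 8.88
tool_pos: [0.5276, -0.0373, 0.1331]
tool_rot: [-3.098, -0.498, -0.005]
contact_force: [2.9, 11.2, -2.4]
opening: 0.0114
grip_force: 60.4
```

```bash
python3 -c "
from fit import *
where();snap('wrist','w5')
b=cv2.imread('pics/w5.png')[220:300,55:155]
c=load('w5')
for y in(-.1,-.104):print(proj(c,W(P,[0,y,.0525])))
b4=cv2.imread('pics/w4.png')[220:300,55:155]
cv2.imwrite('pics/c5.png',np.hstack([cv2.resize(i,(400,320),interpolation=2) for i in(b4,b)]))"
```

```text
mould xy 0.0006515647925384935 -0.2000695191679951 tipz 0.060131313701373354 F [ 2.89335302 11.16264501 -2.41943303] open 0.011446451420870585 60.35191297531128
[ 59.94855744 263.48923395]
[ 68.25510232 263.63256111]
```

View pics/c5.png

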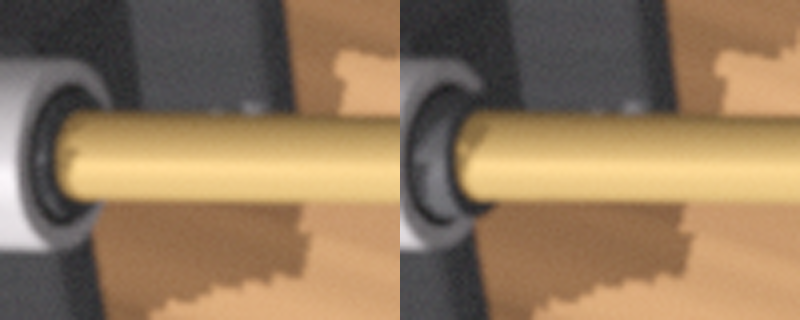

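In the right-hand crop the ring now stands about 4 mm out of the mouth, so its middle is at the mouth plane. The measured draw agrees at 45.2 mm.

Emit:
arm_command(increments=[{"slide":[0,0,0],"spin":0,"gripper":-1},{"slide":[0,0,0],"spin":0,"gripper":-1},{"slide":[0,0,0],"spin":0,"gripper":-1},{"slide":[0,0,0],"spin":0,"gripper":-1}])

```text
t: 9.27
tool_pos: [0.5276, -0.0373, 0.1331]
tool_rot: [-3.097, -0.498, -0.005]
contact_force: [2.6, 10.0, -2.7]
opening: 0.0112
grip_force: 60.4
```

```bash
python3 -c "
from fit import *
where();print(order.finish_job())"
```

```text
mould xy 0.0006671197149952998 -0.20001641926607236 tipz 0.060137231245591324 F [ 2.55407016 10.01131982 -2.6835827 ] open 0.011178551899506338 60.352070331573486
the job is handed in; nothing more can be done
None
```

The job is handed in with the mould pressed shut and the rod drawn about 45 mm, its ring mark at the tube's mouth and the pull still gripped at 60 N; no verdict came back.

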